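# Set the printed finger links to dry under the fan

## Robot

A 7-joint arm with a two-finger parallel gripper is mounted at the origin on the work surface. World frame = base frame: x ahead of the robot, y to its left, z up, the work surface at z = 0. Lengths are in m, angles in rad, forces in N, time in s.
With the tool pointing down it reaches from about 0.4 to 0.85 m from the base axis. Payload 6.9 kg.
Tool frame: the origin (TCP) lies midway between the tips of the shut fingers; the grasp point (between the pads) lies behind it (ctrl.pinch_z is the z of the grasp point in the tool frame, in m); z points along the fingers, y is the line along which they close (so a half turn about z gives the same grasp; the last joint's range is limited). The gripper opens to 85 mm and grips with 20 to 120 N. Pads are 22 mm wide; open, the fingers measure 114 mm over their backs; the gripper's body (76 mm by 85 mm) begins 54 mm behind the grasp point. The pads swing forward as they close: fully open they stand 13 mm farther back than shut.
Start: joints at [1.284, 0.507, -0.238, 1.5, 0.126, 1.149, -0.155], TCP at [0.239, -0.578, 0.231] pointing down, gripper open.
Joint ranges: [-3.08, 3.08], [-0.24, 2.05], [-1.43, 1.35], [0, 2.5], [-1.52, 4.66], [0.17, 1.96], [-2.89, 2.89]. Speed limits (rad/s): [2.39, 2.39, 3.14, 3.14, 3.14, 3.14, 3.14].

## Interface

Orientations are given as a unit quaternion [w, x, y, z].
In Python, from station import ctrl, get_state, vision, ticket, models gives the robot as it stands. Calls block until the motion is done:
- ctrl.movep(position, orientation): joint-space move of the TCP to a pose.
- ctrl.movel(position, frame=None, max_speed=0.15): straight line of the TCP; frame=None keeps the orientation; max_speed is the mean speed in m/s.
- ctrl.set_joints(angles): joint-space move.
- ctrl.ungrasp() and ctrl.close_gripper(force=None): open the fingers fully, or close them until they stop; force is the grip in N (None keeps the last).
- ctrl.pause(seconds).
- ctrl.ik(position, orientation): joint angles nearest the present ones, or None.
- get_state(): the state.
- vision.grab_frame(name): name is "side" or "top" or "wrist"; returns (picture, depth): 400x640x3 uint8, blue, green, red; 400x640 float32, m along the optical axis (not along the pixel's ray), 0 where there is no reading.
- vision.camera_info(name): a dict with "mtx" (3x3 intrinsics, pixels), "R" (3x3) and "t" (3): a world point X has camera coordinates R X + t; the wrist camera has in their place "hand_eye" (4x4, takes a point from camera to tool coordinates, whose origin is the TCP and whose axes are the flange's). Camera axes: x right, y down, z forward; pixel columns grow to the right and rows downward; lengths in m; the calibration is good to about 2 mm. A picture is of the moment at which its call begins: read the wrist's pose just before it. camera_info takes no time and is no camera call.
A pose or a line that the arm cannot do raises ctrl.Unreachable and nothing moves.
- ticket.close_job(): hands the job in; it is judged then, once.
Trained networks look in the newest picture that a camera, given by its name, has taken for a name from the list of things; names that differ only in an ending like _2 or _b are one class to them, and where a whole thing is asked for, a point or a joint stands for the part that bears it (a point fixed in the world has none). Each returns a list of dicts, best first, with "p" (0 to 1); they miss things now and then, are a little off and sometimes report something else, mostly with a low value. They report only what shows in the picture. A call takes as long as a camera call. They do not tell look-alikes from the thing itself.
- models.recognise(camera, target): "point" ([column, row] in pixels, amid what is visible of it).
- models.masks_of(camera, target): "mask" (400x640 bool, what is visible of it) and "point" ([column, row] in pixels, amid what is visible of it).
The state is a dict: "time": time; "qpos": joint angles; "qd": joint speeds; "tau": joint torques, N m; "tcp_pos": TCP position; "eef_rot": TCP orientation; "contact_force": force on the tool from outside, world axes, zero at the start; "wrist_torque": the same for the moment, N m; "width": finger opening in m; "gripper_force": force on a finger pad.
Only numpy, scipy, OpenCV 4.12 (cv2) and the standard library are available. Lean on these libraries where they do the work, as an engineer would, in place of code of your own. Each camera call takes 0.05 s, during which the arm holds its last target. There are 200 camera calls.

## Task

The freshly washed white finger links are to dry in the wooden crate in front of the bench fan. Open the crate: pull the retaining pin out of its hasp staple, lift the lid off, lay both down on the bench, and put every finger link inside the crate. Aim the fan at the crate too: loosen its clamp knob, swing the fan head until the pointer at its back stands on the long mark of the base, and tighten the knob fully home again, leaving the spool, mug and screwdriver alone.

Things in the scene. Friction and masses are not known exactly. Their poses are not given: they have to be found in the camera images.
- knob_grip (a point): The fan's clamp knob: a black upright bar 64 mm long, 14 wide, 28 tall (this point 2 mm above its centre, top 12 mm above this point) on top of the motor housing, on the head's vertical swivel axis, 0.22 m above the bench. x runs along the bar, z up. The underside of the bar is 16 mm below this point, the housing 35 mm below. Pinch across the bar and turn.
- clamp_knob (a joint): Turn of the clamp knob relative to the fan head (rad): 0 = fully tight (stop), grows anticlockwise seen from above (loosening), end stop at 1.7; takes about 0.1 N m. Below 0.6 a brake presses ever harder and holds the head; at 0.9 or more the head is free. It stays where it is left and goes round with the head.
- fan_head (a joint): Swivel angle of the fan head about its vertical axis (rad), growing anticlockwise seen from above; stops at -1.2 and 1.4. Its zero has no meaning for the job: compare pointer and mark. When free it moves against about 0.25 N m of friction and stays where it is left; when clamped it must not be forced.
- fan_tab (a point): Grey upright tab for swinging the head, on top of the wire cage: 28 mm (radially) by 14 mm (tangentially), 38 mm tall, its top 19 mm above this point; 0.235 m above the bench, 89 mm from the swivel axis on the blowing side. x points away from the axis (blowing direction), z up. The cage (130 mm across, 66 to 112 mm from the axis) turns with it.
- pointer_tip (a point): Tip of the steel pointer at the back of the fan head, 85 mm from the swivel axis, just above the dark round base, opposite to the tab. Its x axis is the blowing direction of the head.
- long_mark (a point): Middle of the one long, thick white mark (42 by 6 mm) on the fan's dark round base (105 mm radius, 24 mm high), 85 mm from the swivel axis; the other marks, every 15 degrees, are short and thin. Its x axis points from the mark through the swivel axis, towards the crate. Does not move.
- crate_floor (a point): Centre of the inner floor of the open plywood crate (fixed to the bench), 6 mm above the bench. Outside 160 mm along its x, 190 mm along its y, 55 mm high, walls 6 mm. A wooden ledge, 100 by 62 mm and flush with the rim, stands out from the middle of its +y wall and carries the staple.
- staple (a point): Centre of the opening of the steel hasp staple on the ledge, 123 mm from the crate's centre along its y, 69 mm above the bench: an upright loop of 6 mm bar whose opening, 28 mm wide, faces along the crate's x; top 20 mm above this point. It stands up through a slot (18 by 48 mm) in the lid's hasp plate. Axes as the crate's.
- lid_handle (a point): Middle of the loose lid's handle bar: 100 mm along the lid's y, 14 wide, 12 high, 44 mm above the lid's underside, room below it. Lid: plate 164 (x) by 196 (y) by 6 mm, with a dark hasp plate 140 mm long reaching 160 mm from the centre on +y; 0.3 kg. Shut, it lies on the rim with the crate's axes. Lift straight up 50 mm to clear the staple; held down while the pin is in.
- pin_grip (a point): Middle of the retaining pin's black grip, 26 mm above the pin's underside: a post 16 by 16 mm, 42 tall, at the -x end of a flat steel bar (10 wide, 8 high) reaching 92 mm along the pin's +x through the staple. Lies loose on the lid's hasp plate, axes nearly the crate's, the grip 35 to 55 mm from the staple. Draw it level along its own -x, 60 mm or more, to free it; 0.08 kg.
- link1_mid (a point): Centre of a white printed finger link: a bar 76 mm long (x), 26 mm wide (y), 24 mm high with round ends, lying flat on the bench; this point is half-way up. 0.06 kg. Three to five of the links are present; an absent one gives None from the start.
- link2_mid (a point): Second finger link, same shape.
- link3_mid (a point): Third finger link, same shape.
- link4_mid (a point): Fourth finger link, same shape.
- link5_mid (a point): Fifth finger link, same shape.
- spool: Bystander: black filament spool, 120 mm across, 55 mm high, standing beyond the work; origin at the centre of its underside. Leave it alone.
- mug: Bystander: blue mug, 80 mm across, 90 mm high; origin at the centre of its underside. Leave it alone.
- driver: Bystander: screwdriver lying beyond the work. Leave it alone.
Things that resemble listed ones, but are neither listed nor needed, are in the scene too. Leave any blue or purple look-alike of the part that bears pin_grip alone.

How it is judged:
By the outcome, as a careful person would: the job done as asked, in the order asked, and still so for the second after the job is handed in, with the robot touching nothing.
Of link1, link2, link3, link4, link5 only 3 to 5 are there at a start; the rules pass over those that are not, and their reading is None.
At some moment in a run one of link1, link2, link3, link4, link5 may be knocked a few centimetres aside while the robot is not near it.
Once in a run the grip may slacken for a moment while it holds something.
It also fails if it takes over 210 s, if anything falls off the work surface, if the arm or the gripper's body presses on something with over 40 N, if the wrist force passes 120 N, or if a joint passes its speed limit or range.

## Working session

There is one attempt and no reset: what is moved stays moved. The work goes in short steps, each a Python script; the robot and the scene stay as the last script left them, time stands still between calls to the robot, and variables do not carry over. Pictures are saved under pics/ and viewed, at most 14 in all, crops included, and the job is handed in when it is done.

```bash
ls; mkdir -p pics
cat > h.py <<'E'
import numpy as np, cv2
from station import ctrl, get_state, vision, ticket, models
E
python3 - <<'E'
from h import *
s=get_state(); print(s['time'],s['tcp_pos'],s['eef_rot'],s['width'],ctrl.pinch_z)
for n in ['top','side']:
    im,d=vision.grab_frame(n); cv2.imwrite(f'pics/{n}0.png',im); np.save(f'pics/{n}0.npy',d)
    c=vision.camera_info(n); print(n,c['mtx'],c['R'],c['t'])
print(vision.camera_info('wrist'))
E
```

```text
pics
0.0 [ 0.23840097 -0.57720154  0.23042531] [-8.65549256e-04  9.80866307e-01  1.94680510e-01 -1.91702537e-04] 0.0853014570215707 -0.0187
top [[402.61976413   0.         307.56403661]
 [  0.         402.61976413 197.96691021]
 [  0.           0.           1.        ]] [[ 1.35231247e-01 -9.90814052e-01 -1.57855434e-04]
 [-9.68284645e-01 -1.32122536e-01 -2.12057734e-01]
 [ 2.10088926e-01  2.88296807e-02 -9.77257127e-01]] [-0.12672236  0.57520901  1.06544541]
side [[449.87227571   0.         316.44234777]
 [  0.         449.87227571 192.50418883]
 [  0.           0.           1.        ]] [[-0.92645817 -0.37580755 -0.02107014]
 [-0.17068168  0.46934606 -0.86636138]
 [ 0.33547434 -0.79905129 -0.49897295]] [0.47012439 0.26854274 1.1136184 ]
{'mtx': array([[326.31730938,   0.        , 317.24254341],
       [  0.        , 326.31730938, 198.13715168],
       [  0.        ,   0.        ,   1.        ]]), 'hand_eye': array([[-2.56915734e-04, -9.59702394e-01, -2.81018237e-01,
         7.10081163e-02],
       [ 9.99999966e-01, -2.59560891e-04, -2.78078630e-05,
         1.59534907e-03],
       [-4.62540714e-05, -2.81018235e-01,  9.59702428e-01,
        -1.42386047e-01],
       [ 0.00000000e+00,  0.00000000e+00,  0.00000000e+00,
         1.00000000e+00]])}
```

View pics/top0.png

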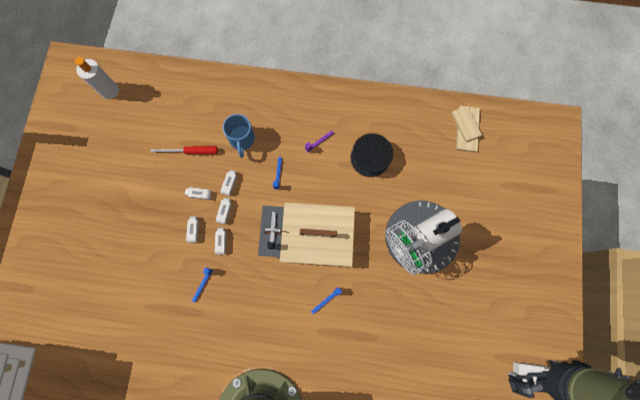

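View pics/side0.png

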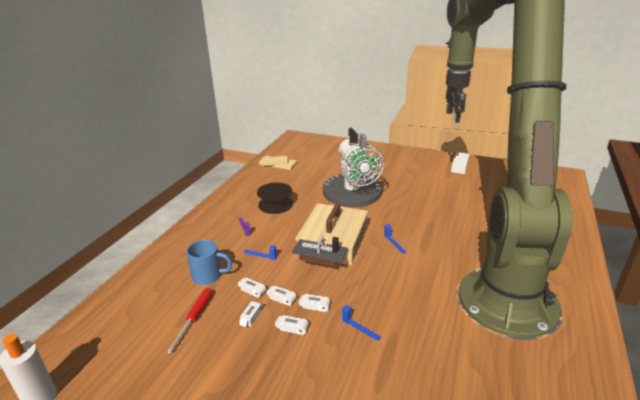

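```bash
cat >> h.py <<'E'
from scipy.spatial.transform import Rotation as Rn
def cloud(name,d,s=None):
    """world xyz for every pixel (nan where no depth)"""
    c=vision.camera_info(name); K=c['mtx']
    v,u=np.mgrid[:400,:640]
    z=np.where(d>0,d,np.nan)
    P=np.stack([(u-K[0,2])/K[0,0]*z,(v-K[1,2])/K[1,1]*z,z],-1)
    if name=='wrist':
        H=c['hand_eye']; P=P@H[:3,:3].T+H[:3,3]
        w=s['eef_rot']; return P@Rn.from_quat(np.roll(w,-1)).as_matrix().T+s['tcp_pos']
    return (P-c['t'])@c['R']
def shot(name,fn=None):
    s=get_state(); im,d=vision.grab_frame(name)
    if fn: cv2.imwrite(f'pics/{fn}.png',im)
    return im,cloud(name,d,s)
def proj(name,X,s=None):
    c=vision.camera_info(name); X=np.asarray(X,float)
    if name=='wrist':
        H=c['hand_eye']; X=(X-s['tcp_pos'])@Rn.from_quat(np.roll(s['eef_rot'],-1)).as_matrix()
        X=(X-H[:3,3])@H[:3,:3]
    else: X=X@c['R'].T+c['t']
    p=X@c['mtx'].T; return p[...,:2]/p[...,2:]
def q(yaw):
    """tool down; tool y (closing line) along world angle yaw"""
    # tool x at yaw+90, y at yaw, z down
    c,s=np.cos(yaw),np.sin(yaw)
    R=np.array([[-s,c,0],[c,s,0],[0,0,-1.]]).T
    R=np.column_stack([[-s,c,0],[c,s,0],[0,0,-1.]])
    if np.linalg.det(R)<0: R[:,0]*=-1
    return np.roll(Rn.from_matrix(R).as_quat(),1)
E
python3 - <<'E'
from h import *
im,P=shot('top')
big=cv2.resize(im[180:290,240:480],None,fx=3.33,fy=3.33,interpolation=cv2.INTER_CUBIC); cv2.imwrite('pics/crop1.png',big)
for n in ['pin_grip','lid_handle','knob_grip','fan_tab','pointer_tip','link1_mid']:
    for r in models.masks_of('top',n)[:7]:
        m=r['mask']; Q=P[m]; Q=Q[~np.isnan(Q[:,0])]
        if r['p']<.2 or len(Q)<5: continue
        md=np.median(Q,0); top=np.percentile(Q[:,2],95)
        u,s_,vt=np.linalg.svd(Q[:,:2]-Q[:,:2].mean(0),full_matrices=False)
        print(n,round(r['p'],2),np.round(r['point']),m.sum(),np.round(md,3),'top',round(top,3),'ang',round(np.degrees(np.arctan2(vt[0,1],vt[0,0]))), np.round(np.ptp(Q[:,:2]@vt.T,axis=0),3))
# lid plane
c=P[205:265,285:352].reshape(-1,3); k=(c[:,2]>.05)&(c[:,2]<.07); c=c[k]
print('lid',cv2.minAreaRect(c[:,:2].astype(np.float32)),np.median(c,0))
E
```

```text
pin_grip 0.71 [329. 298.] 141 [ 0.325 -0.142  0.008] top 0.043 ang 137 [0.097 0.015]
pin_grip 0.71 [239. 133.] 870 [0.767 0.183 0.049] top 0.09 ang -153 [0.114 0.079]
pin_grip 0.67 [272. 228.] 172 [0.48  0.036 0.069] top 0.103 ang -175 [0.1   0.017]
pin_grip 0.6 [203. 279.] 183 [0.328 0.211 0.008] top 0.043 ang 161 [0.099 0.027]
pin_grip 0.53 [276. 179.] 85 [0.644 0.052 0.01 ] top 0.043 ang -177 [0.086 0.014]
pin_grip 0.49 [221. 240.] 300 [0.443 0.183 0.022] top 0.027 ang -170 [0.08  0.036]
pin_grip 0.48 [315. 144.] 102 [ 0.77  -0.045  0.009] top 0.042 ang 139 [0.093 0.015]
lid_handle 0.63 [311. 232.] 5150 [ 0.489 -0.067  0.06 ] top 0.065 ang -87 [0.268 0.18 ]
knob_grip 0.68 [443. 225.] 237 [ 0.532 -0.382  0.231] top 0.235 ang 127 [0.158 0.026]
knob_grip 0.33 [273. 229.] 47 [0.483 0.031 0.082] top 0.091 ang -85 [0.039 0.008]
fan_tab 0.71 [420. 237.] 2608 [ 0.504 -0.347  0.177] top 0.233 ang 129 [0.244 0.15 ]
pointer_tip 0.84 [422. 236.] 2393 [ 0.504 -0.346  0.178] top 0.234 ang 130 [0.167 0.141]
link1_mid 0.62 [220. 211.] 240 [0.527 0.188 0.023] top 0.026 ang 174 [0.073 0.026]
link1_mid 0.51 [420. 235.] 2276 [ 0.503 -0.349  0.179] top 0.234 ang 132 [0.168 0.142]
link1_mid 0.32 [443. 225.] 232 [ 0.53  -0.383  0.231] top 0.235 ang 128 [0.158 0.025]
lid ((0.490911602973938, -0.0901777520775795), (0.16345369815826416, 0.1841130256652832), 7.722346782684326) [ 0.48644444 -0.09111002  0.06040837]
```

View pics/crop1.png

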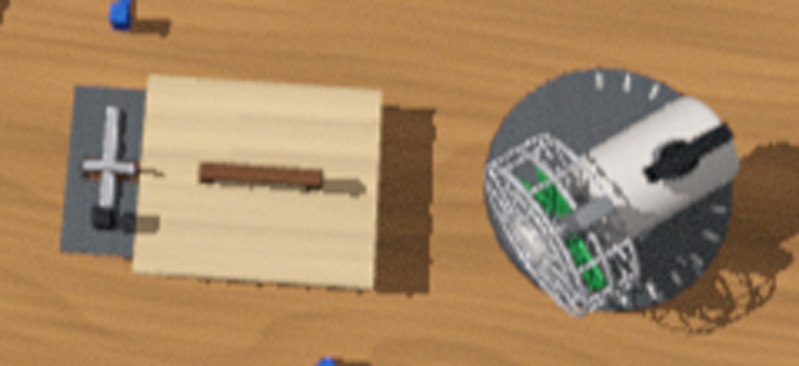

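Pin candidates in the top picture: (272,230) is the steel bar with a black grip through the staple, and this is the one. (278,172), (203,285) and (327,300) are blue look-alikes and (320,141) is purple; I leave those. The crop confirms the choice: black grip at about (271,245), staple at about (273,230). There are five links, around (190–230, 183–242). The fan's knob is at (447,226). Next I look from close above.

```bash
cat >> h.py <<'E'
def best(pos,yaw):
    """quaternion (yaw or yaw+pi) with ik nearest to now"""
    q0=get_state()['qpos']; c=[]
    for y in (yaw,yaw+np.pi):
        j=ctrl.ik(pos,q(y))
        if j is not None: c.append((np.abs(np.array(j)-q0).max(),y))
    if not c: raise ctrl.Unreachable(f'{pos} {yaw}')
    return q(min(c)[1])
E
python3 - <<'E'
from h import *
p=[0.47,-0.03,0.36]
ctrl.movep(p,best(p,np.pi/2)); s=get_state(); print(s['time'],s['tcp_pos'],s['contact_force'])
im,P=shot('wrist','w1'); np.save('pics/w1.npy',P)
for n in ['pin_grip','lid_handle','link1_mid']:
    for r in models.masks_of('wrist',n)[:7]:
        Q=P[r['mask']]; Q=Q[~np.isnan(Q[:,0])]
        if r['p']<.2 or len(Q)<5: continue
        print(n,round(r['p'],2),np.round(r['point']),len(Q),np.round(np.median(Q,0),3),'top',np.round(np.percentile(Q[:,2],95),3))
print(ctrl.ik([0.36,0.04,0.07],q(np.pi/2)), ctrl.ik([0.38,0.04,0.12],q(np.pi/2)))
E
```

```text
2.625 [ 0.47010086 -0.03103342  0.35969302] [-0.20378052  0.29280193 -0.10934258]
pin_grip 0.87 [369. 157.] 535 [0.471 0.034 0.07 ] top 0.104
pin_grip 0.87 [238.  52.] 759 [ 0.328 -0.145  0.008] top 0.042
pin_grip 0.72 [367. 257.] 402 [0.65  0.051 0.009] top 0.042
pin_grip 0.72 [314. 319.] 467 [ 0.759 -0.039  0.009] top 0.042
pin_grip 0.61 [494.  46.] 897 [0.326 0.209 0.008] top 0.042
pin_grip 0.59 [231. 321.] 2013 [ 0.743 -0.181  0.054] top 0.056
lid_handle 0.85 [291. 169.] 19929 [ 0.484 -0.068  0.061] top 0.077
link1_mid 0.87 [459. 193.] 1019 [0.526 0.185 0.023] top 0.025
[ 0.42349554  0.47523814 -0.84839437  2.35823078  0.6933123   0.56701184
  0.59313349] [ 0.57162301  0.43487742 -1.02374448  2.24726197  0.56307453  0.73971686
  0.72670554]
```

View pics/w1.png

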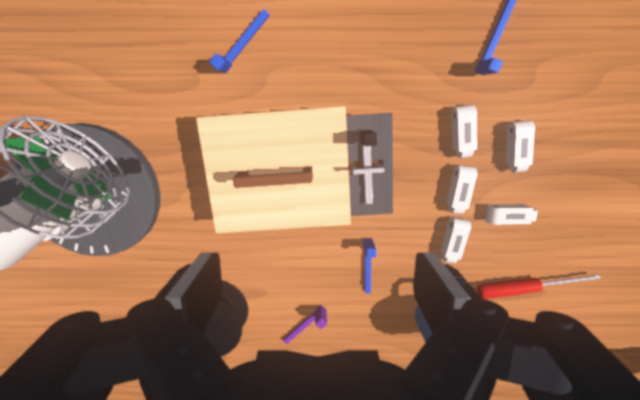

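The wrist picture shows the lid (195–350, 107–232), the handle at (273,177), the staple at (368,169), the pin grip at (368,137), the five links at x 455–535, and the fan at left. Next I fit poses from the depth data.

Run:
```python
from h import *
P=np.load('pics/w1.npy'); im=cv2.imread('pics/w1.png')
def sel(lo,hi,z0,z1):
    m=(P[...,0]>lo[0])&(P[...,0]<hi[0])&(P[...,1]>lo[1])&(P[...,1]<hi[1])&(P[...,2]>z0)&(P[...,2]<z1)
    return P[m]
def rect(Q): return [np.round(a,4) for a in cv2.minAreaRect(Q[:,:2].astype(np.float32))]+[len(Q),np.round(np.median(Q[:,2]),4)]
def pca(Q):
    m=Q.mean(0); vt=np.linalg.svd(Q[:,:2]-m[:2],full_matrices=False)[2]; return np.round(m,4),round(np.degrees(np.arctan2(vt[0,1],vt[0,0])),1),np.round(np.ptp((Q[:,:2]-m[:2])@vt.T,axis=0),4)
print('lid+hasp',rect(sel((.36,-.25),(.62,.1),.056,.066)))
L=sel((.36,-.25),(.62,0.0),.056,.066); print('lid',rect(L))
print('handle',pca(sel((.44,-.16),(.54,-.01),.095,.112)))
print('grip',rect(sel((.39,0),(.47,.07),.096,.11)),pca(sel((.39,0),(.47,.07),.096,.11)))
print('bar',pca(sel((.40,.01),(.55,.06),.066,.074)))
print('staple',pca(sel((.455,0),(.52,.07),.082,.094)))
# links
w=(im.min(-1)>120)
m=(P[...,0]>.38)&(P[...,0]<.72)&(P[...,1]>.1)&(P[...,1]<.36)&(P[...,2]>.017)&(P[...,2]<.03)
n,lab,st,_=cv2.connectedComponentsWithStats(m.astype(np.uint8))
for i in range(1,n):
    if st[i,4]>150: print('link',rect(P[lab==i]),pca(P[lab==i])[:2])
```

```text
lid+hasp [array([ 0.4902, -0.058 ]), array([0.1647, 0.2575]), np.float64(3.899), 19117, np.float64(0.0609)]
lid [array([ 0.4924, -0.0906]), array([0.1647, 0.1922]), np.float64(3.899), 14827, np.float64(0.0609)]
handle (array([ 0.4908, -0.0888,  0.104 ]), np.float64(-86.2), array([0.1003, 0.0147]))
grip [array([0.4417, 0.0312]), array([0.0162, 0.0155]), np.float64(3.5731), 184, np.float64(0.1028)] (array([0.4413, 0.0309, 0.1024]), np.float64(-38.5), array([0.0201, 0.0203]))
bar (array([0.4907, 0.0353, 0.0689]), np.float64(6.0), array([0.0999, 0.0389]))
staple (array([0.4831, 0.0329, 0.0882]), np.float64(-85.9), array([0.0403, 0.0062]))
link [array([0.4403, 0.1835]), array([0.0734, 0.0271]), np.float64(7.479), 958, np.float64(0.0237)] (array([0.438 , 0.1825, 0.0233]), np.float64(7.6))
link [array([0.4628, 0.2696]), array([0.0739, 0.0276]), np.float64(6.9295), 962, np.float64(0.0236)] (array([0.4599, 0.2674, 0.0231]), np.float64(5.9))
link [array([0.5292, 0.1894]), array([0.0273, 0.0744]), np.float64(82.8745), 831, np.float64(0.0237)] (array([0.526 , 0.1886, 0.0232]), np.float64(-6.2))
link [array([0.5686, 0.2733]), array([0.0269, 0.0732]), np.float64(0.4977), 760, np.float64(0.0236)] (array([0.5676, 0.2695, 0.0232]), np.float64(91.7))
link [array([0.6141, 0.1897]), array([0.0275, 0.0736]), np.float64(80.2135), 732, np.float64(0.0236)] (array([0.6107, 0.1889, 0.0231]), np.float64(-9.5))
link [array([0.6998, 0.2908]), array([0.0219, 0.0994]), np.float64(7.6261), 746, np.float64(0.0234)] (array([0.6981, 0.2888, 0.0228]), np.float64(-81.8))
```

```bash
cat >> h.py <<'E'
PZ=-ctrl.pinch_z
def S(tag):
    s=get_state(); print(tag,'t',round(s['time'],1),'tcp',np.round(s['tcp_pos'],4),'w',round(s['width'],4),'F',np.round(s['contact_force'],1),'g',np.round(s['gripper_force'],1)); return s
E
python3 - <<'E'
from h import *
th=np.radians(4.2); u=np.array([np.cos(th),np.sin(th),0]); g=np.array([.4417,.0312,.090])
tz=np.array([0,0,-PZ])
p=g+tz+[0,0,.08]; Q=best(p,th+np.pi/2); ctrl.movep(p,Q)
ctrl.movel(g+tz,max_speed=.1); S('down')
ctrl.close_gripper(50); S('closed')
a=g+tz-.07*u
ctrl.movel(a,max_speed=.06); S('pulled')
b=a+[0,0,.06]; ctrl.movel(b,max_speed=.1); s=S('up')
im,P=shot('wrist','w2'); im,P=shot('side'); cv2.imwrite('pics/s2.png',cv2.resize(im[180:340,220:430],None,fx=3,fy=3))
print(ctrl.ik([.42,.38,.1],q(th+np.pi/2)),ctrl.ik([.42,.38,.1],q(th-np.pi/2)))
E
```

```text
down t 4.7 tcp [0.4421 0.0313 0.0717] w 0.0854 F [-0.8 -0.8 -1.2] g 0.0
closed t 5.3 tcp [0.4418 0.0312 0.0715] w 0.0152 F [-1.3 -0.1  4.1] g 48.8
pulled t 6.6 tcp [0.3714 0.0259 0.0712] w 0.0154 F [-1.2 -0.7  8.1] g 49.4
up t 7.4 tcp [0.3714 0.0257 0.1308] w 0.015 F [-0.6  0.1 -1.3] g 48.7
[-0.23559418  0.69085825 -0.89540177  1.82333115  0.65553523  0.95413985
  0.22398615] [-1.4005395   0.84873788  1.15051197  1.83806728 -0.88854705  1.08164386
 -1.39742237]
```

View pics/s2.png

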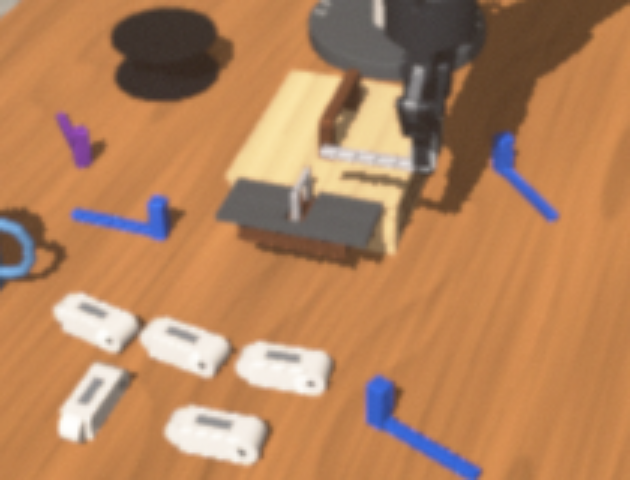

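Pin is out of the staple, held level; the bar shows at crop (330–430,155), and staple and lid are undisturbed. I lay it down at the left and check room for the lid.

Run:
```python
from h import *
ctrl.movel([.40,.345,.11],max_speed=.25); S('over')
ctrl.movel([.385,.345,.0125],max_speed=.1); S('low')
ctrl.ungrasp(); ctrl.movel([.385,.345,.12],max_speed=.15); S('up')
p=[.48,-.06,.30]
im,P=shot('top','t3')
t=np.abs(P[...,2])<.006
print('bench y ext at x~.45',np.nanmax(P[t&(np.abs(P[...,0]-.45)<.05)][:,1]), np.nanmin(P[t&(np.abs(P[...,0]-.45)<.05)][:,1]))
def occ(x0,x1,y0,y1): 
    m=(P[...,0]>x0)&(P[...,0]<x1)&(P[...,1]>y0)&(P[...,1]<y1); return m.sum(),np.nanpercentile(P[m][:,2],[50,99,100])
print('left',occ(.32,.6,.42,.60)); print('right',occ(.19,.39,-.5,-.2))
W=np.load('pics/w1.npy')
for C in (P,W):
    f=C[(C[...,2]>.05)&(C[...,2]<.26)&(C[...,1]<-.2)&(C[...,1]>-.5)&(C[...,0]<.62)&(C[...,0]>.3)]; print('fan min x',f[:,0].min(),'max y',f[:,1].max())
th=np.radians(3.9)
for pos,y in [([.42,.50,.03],th-np.pi/2),([.42,.5,.03],th+np.pi/2),([.42,.5,.03],th),([.31,-.37,.03],th),([.36,-.08,.15],th)]:
    j=ctrl.ik(pos,q(y)); print(pos,None if j is None else np.round(j,2))
```

```text
over t 8.9 tcp [0.4001 0.3435 0.1098] w 0.0155 F [-0.2  0.8 -0.1] g 34.0
low t 10.0 tcp [0.3853 0.3454 0.013 ] w 0.0153 F [ 0.2  0.4 -1. ] g 52.6
up t 11.6 tcp [0.3849 0.3444 0.1193] w 0.0857 F [ 1.2  0.4 -0.3] g 0.0
bench y ext at x~.45 0.8506319230290147 -0.8507860172431017
left (np.int64(2389), array([-0.00069587,  0.00442098,  0.00860012]))
right (np.int64(8096), array([-0.00060565,  0.00448734,  0.0075269 ]))
fan min x 0.4126150156492965 max y -0.25789581623641517
fan min x 0.4113473568763931 max y -0.25776563822943527
[0.42, 0.5, 0.03] [-1.4   0.96  0.95  1.65 -0.9   1.02 -1.64]
[0.42, 0.5, 0.03] [-0.47  0.87 -0.81  1.64  0.74  0.96  0.1 ]
[0.42, 0.5, 0.03] [-0.68  0.77 -0.4   1.64  0.39  0.81 -1.18]
[0.31, -0.37, 0.03] [ 1.14  0.6  -0.47  2.11  0.51  0.55  0.36]
[0.36, -0.08, 0.15] [ 0.63  0.26 -0.6   2.24  0.22  0.7  -0.05]
```

Run:
```python
from h import *
th=np.radians(3.9)
g=np.array([.4902,-.0745,.097-PZ])
p=g+[0,0,.08]; ctrl.movep(p,best(p,th)); ctrl.movel(g,max_speed=.1); S('down')
ctrl.close_gripper(100); S('closed')
ctrl.movel(g+[0,0,.015],max_speed=.04); s=S('lift a bit')
ctrl.movel(g+[0,0,.075],max_speed=.08); S('lifted')
ctrl.movel(np.array([.46,.575,g[2]+.06]),max_speed=.2); S('over'); shot('side','s4')
```

```text
down t 14.2 tcp [ 0.4906 -0.0743  0.0787] w 0.0855 F [0.6 0.6 0.3] g 0.0
closed t 14.8 tcp [ 0.4903 -0.0745  0.0786] w 0.0121 F [-0.8 -0.7  5.7] g 97.8
lift a bit t 15.4 tcp [ 0.4902 -0.0746  0.0934] w 0.0119 F [ 0.4 -0.9 -3.8] g 97.4
lifted t 16.3 tcp [ 0.4898 -0.0746  0.1529] w 0.0121 F [-0.4 -0.1 -3.8] g 97.4
over t 19.7 tcp [0.4604 0.5745 0.1384] w 0.0119 F [ 0.  -0.2 -4. ] g 97.4
```

View pics/s4.png

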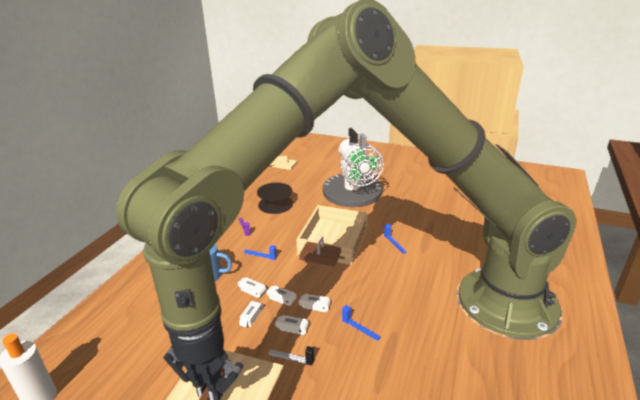

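The lid hangs from the gripper at the left (225,385). The crate is open at (333,233), the pin lies at (293,355), and the links are untouched. I set the lid down, then measure links and crate from above.

```bash
cat >> h.py <<'E'
def comps(P,lo,hi,z0,z1,mn=150):
    m=(P[...,0]>lo[0])&(P[...,0]<hi[0])&(P[...,1]>lo[1])&(P[...,1]<hi[1])&(P[...,2]>z0)&(P[...,2]<z1)
    n,lab,st,_=cv2.connectedComponentsWithStats(m.astype(np.uint8)); out=[]
    for i in range(1,n):
        if st[i,4]<mn: continue
        Q=P[lab==i]; b=cv2.boxPoints(cv2.minAreaRect(Q[:,:2].astype(np.float32)))
        e=[b[1]-b[0],b[2]-b[1]]; l=[np.linalg.norm(x) for x in e]; k=int(np.argmax(l))
        out.append((b.mean(0),np.arctan2(e[k][1],e[k][0]),l[k],l[1-k]))
    return out
def links(P): # white links on the bench, left of the crate
    return [c for c in comps(P,(.35,.06),(.75,.36),.017,.03) if .06<c[2]<.09 and .02<c[3]<.035]
E
python3 - <<'E'
from h import *
s=get_state(); 
ctrl.movel([.46,.575,.0250],max_speed=.08); S('laid')
ctrl.ungrasp(); ctrl.movel([.46,.575,.14],max_speed=.2)
p=[.46,.08,.36]; ctrl.movep(p,best(p,np.pi/2)); S('view')
im,P=shot('wrist','w5'); np.save('pics/w5.npy',P)
for c in links(P): print(np.round(c[0],4),round(np.degrees(c[1]),1),np.round(c[2:],4))
m=(P[...,2]>.046)&(P[...,2]<.062)&(P[...,0]>.38)&(P[...,0]<.6)&(P[...,1]<.08)&(P[...,1]>-.22)
print('rim',cv2.minAreaRect(P[m][:,:2].astype(np.float32)),m.sum())
print('pin',[(np.round(c[0],3),np.round(c[2:],3)) for c in comps(P,(.36,.3),(.5,.4),.004,.05,60)])
E
```

```text
laid t 21.3 tcp [0.4602 0.5754 0.0257] w 0.0121 F [ 0.3 -0.  -4.3] g 97.4
view t 24.7 tcp [0.4602 0.081  0.3595] w 0.0855 F [ 0.3 -0.1 -0.6] g 0.0
[0.6135 0.1889] -9.7 [0.0739 0.0267]
[0.5677 0.273 ] -89.5 [0.0733 0.0259]
[0.5283 0.1889] -6.2 [0.074  0.0264]
[0.4618 0.2686] 6.5 [0.0736 0.0269]
[0.4402 0.1835] 7.9 [0.0736 0.0269]
rim ((0.4887123107910156, -0.05951546132564545), (0.1605205237865448, 0.2529703974723816), 3.9475412368774414) 6207
pin [(array([0.427, 0.345], dtype=float32), array([0.1  , 0.017], dtype=float32))]
```

View pics/w5.png

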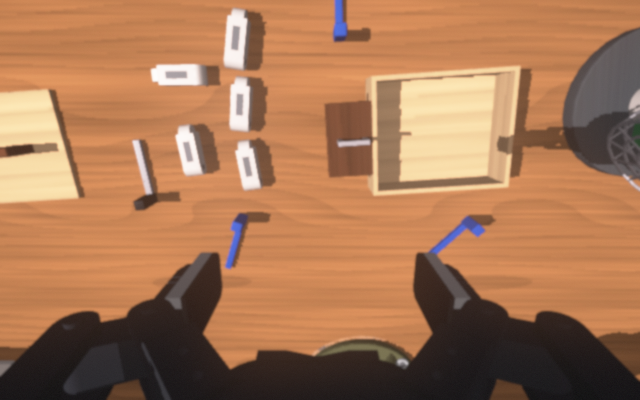

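The crate is open, at (445,130), with its staple at (352,143). The five links are upper left, the pin lies at (147,175), and the lid is down at the far left. Now I pick the links in a loop, re-measuring before each pick.

```bash
cat > pick.py <<'E'
from h import *
import sys
th=np.radians(3.9); C=np.array([.4912,-.0895]); R2=np.array([[np.cos(th),-np.sin(th)],[np.sin(th),np.cos(th)]])
V=[.46,.08,.36]
slots=[(0,-.062,.062),(.022,.062,.064),(0,-.029,.038),(0,.029,.038),(0,0,.04)]
def view():
    ctrl.movep(V,best(V,np.pi/2)); im,P=shot('wrist'); return im,P
def run(todo):
    for k in todo:
        im,P=view(); L=links(P)
        print('seen',[(np.round(c[0],3).tolist(),round(np.degrees(c[1]))) for c in L])
        if not L: break
        # choose link nearest the robot
        c=min(L,key=lambda c:np.linalg.norm(c[0])); xy,a=c[0].astype(float),c[1]
        p=[*xy,.10]; Q=best(p,a+np.pi/2); ctrl.movep(p,Q)
        ctrl.movel([*xy,.004],max_speed=.12); ctrl.close_gripper(50); w=S('grip')['width']
        if not .02<w<.032: print('bad grip'); ctrl.ungrasp(); ctrl.movel([*xy,.12]); return
        ctrl.movel([*xy,.13],max_speed=.2)
        x,y,z=slots[k]; t=C+R2@[x,y]; p=[*t,.15]; ctrl.movep(p,best(p,th+np.pi/2)); w=S('over slot')['width']
        if not .02<w<.032: print('lost'); return
        ctrl.movel([*t,z],max_speed=.12); ctrl.ungrasp(); ctrl.movel([*t,.16],max_speed=.25)
run(eval(sys.argv[1]))
S('end'); im,P=view(); cv2.imwrite(f'pics/{sys.argv[2]}.png',im)
print('left',len(links(P)),'crate tops',[(np.round((c[0]-C)@R2,3).tolist(),round(np.degrees(c[1]-th)),np.round(c[2:],3)) for c in comps(P,(.40,-.18),(.58,0.0),.02,.045,100)])
E
python3 pick.py '[0]' w6
```

```text
seen [([0.6140000224113464, 0.1889999955892563], -9), ([0.5680000185966492, 0.27300000190734863], -90), ([0.5289999842643738, 0.1889999955892563], -6), ([0.4620000123977661, 0.2680000066757202], 6), ([0.4399999976158142, 0.18299999833106995], 8)]
grip t 27.6 tcp [0.4402 0.1832 0.0044] w 0.0249 F [-1.2 -0.6  5.6] g 49.4
over slot t 29.7 tcp [ 0.4956 -0.1495  0.1497] w 0.0255 F [-0.6  0.2 -0.6] g 49.1
end t 31.7 tcp [ 0.4955 -0.1515  0.1605] w 0.0855 F [-0.   0.2 -1.1] g 0.0
left 4 crate tops [([0.045, -0.073], 40, array([0.125, 0.062], dtype=float32)), ([0.001, -0.064], 0, array([0.075, 0.027], dtype=float32)), ([-0.074, 0.0], -90, array([0.17 , 0.001], dtype=float32))]
```

Link is where intended. Continue with the rest.

```bash
python3 pick.py '[1,2,3,4]' w7
```

```text
seen [([0.6140000224113464, 0.1889999955892563], -9), ([0.5680000185966492, 0.2720000147819519], 90), ([0.5289999842643738, 0.1889999955892563], -6), ([0.4620000123977661, 0.2680000066757202], 7)]
grip t 36.0 tcp [0.4624 0.2686 0.0044] w 0.025 F [-0.5  0.3  5.8] g 50.0
over slot t 38.0 tcp [ 0.5089 -0.0245  0.1497] w 0.0247 F [ 0.3  0.2 -0.7] g 49.3
seen [([0.6129999756813049, 0.1889999955892563], -10), ([0.5669999718666077, 0.27300000190734863], -90), ([0.5289999842643738, 0.1889999955892563], -6)]
grip t 43.6 tcp [0.529  0.1892 0.0044] w 0.0247 F [-1.2 -1.5  6.3] g 50.3
over slot t 45.6 tcp [ 0.4936 -0.117   0.1498] w 0.025 F [-0.3  0.  -0.9] g 49.7
seen [([0.6129999756813049, 0.1889999955892563], -9), ([0.5680000185966492, 0.27300000190734863], -90)]
grip t 51.9 tcp [0.5679 0.2733 0.0045] w 0.025 F [-1.3 -0.2  5.6] g 50.7
over slot t 53.9 tcp [ 0.4898 -0.0593  0.1499] w 0.0247 F [ 0.2 -0.2 -0.5] g 50.1
seen [([0.6140000224113464, 0.1889999955892563], -9)]
grip t 60.0 tcp [0.614  0.1892 0.0045] w 0.0247 F [-0.2 -0.7  5.3] g 50.9
over slot t 62.0 tcp [ 0.492  -0.0883  0.15  ] w 0.0248 F [-0.1  0.1 -0.6] g 50.2
end t 64.3 tcp [ 0.491  -0.0898  0.16  ] w 0.0855 F [ 0.1  0.1 -0.3] g 0.0
left 0 crate tops [([0.034, -0.086], 24, array([0.105, 0.041], dtype=float32)), ([0.023, 0.061], 0, array([0.075, 0.026], dtype=float32)), ([0.001, -0.064], 0, array([0.076, 0.027], dtype=float32)), ([0.001, -0.002], -91, array([0.085, 0.077], dtype=float32)), ([-0.074, -0.0], -90, array([0.171, 0.001], dtype=float32))]
```

View pics/w7.png

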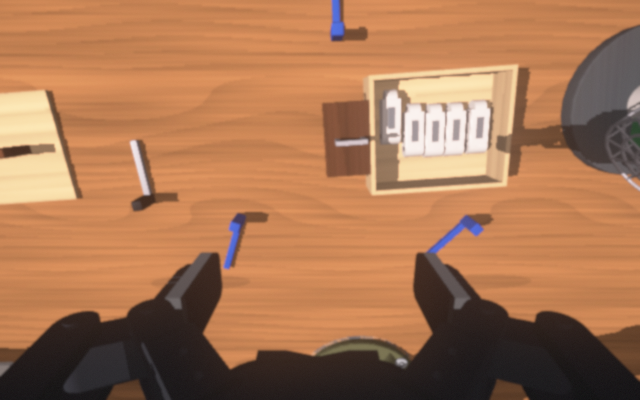

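All five links lie side by side inside the crate, at (392–480,130). Now I look at the fan from behind and above.

Run:
```python
from h import *
p=[.54,-.50,.34]
for y in (np.radians(-170),):
    j=ctrl.ik(p,q(y)); print(j)
mid=[.42,-.30,.42]; 
ctrl.movel([.46,.0,.42],max_speed=.25)
ctrl.movep([.54,-.5,.40],q(np.radians(-170))); s=S('v')
im,P=shot('wrist','w8'); np.save('pics/w8.npy',P)
for n in ['knob_grip','fan_tab','pointer_tip','long_mark']:
    for r in models.recognise('wrist',n)[:3]: print(n,round(r['p'],2),np.round(r['point']),np.round(P[int(r['point'][1]),int(r['point'][0])],3))
```

```text
[ 1.02927574  0.73768395 -0.83288186  0.91081605  0.5235321   1.66720231
 -2.56541613]
v t 67.8 tcp [ 0.5408 -0.4985  0.4009] w 0.0856 F [0.9 0.5 0.5] g 0.0
knob_grip 0.81 [311. 274.] [ 0.531 -0.397  0.231]
knob_grip 0.59 [302. 352.] [ 0.503 -0.121  0.031]
knob_grip 0.51 [324. 282.] [ 0.509 -0.362  0.185]
fan_tab 0.57 [325. 283.] [ 0.507 -0.363  0.185]
pointer_tip 0.91 [325. 281.] [ 0.508 -0.364  0.186]
long_mark 0.95 [318. 198.] [ 0.526 -0.423  0.024]
```

View pics/w8.png

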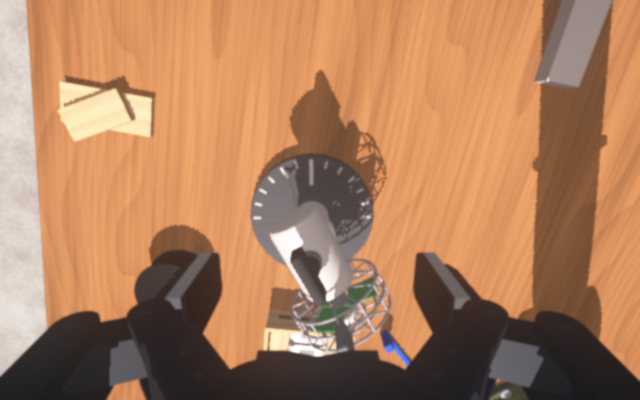

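Run:
```python
from h import *
P=np.load('pics/w8.npy'); im=cv2.imread('pics/w8.png')
cv2.imwrite('pics/c8.png',cv2.resize(im[145:305,235:400],None,fx=4.5,fy=3.7,interpolation=cv2.INTER_CUBIC)[:600,:800])
# axis: circle through the base rim
m=(P[...,2]>.016)&(P[...,2]<.033)&(P[...,0]>.38)&(P[...,0]<.7)&(P[...,1]<-.3)
Q=P[m][:,:2]; h=cv2.convexHull(Q.astype(np.float32))[:,0]
from scipy.optimize import least_squares
b=h[h[:,1]<-.36]
f=least_squares(lambda p:np.hypot(*(b-p[:2]).T)-.105,[.53,-.38],loss='soft_l1',f_scale=.002); ax=f.x; print('axis',ax,np.abs(f.fun).max(),len(b))
# knob
k=(P[...,2]>.226)&(P[...,2]<.24)&(im.max(-1)<70)&(np.hypot(P[...,0]-ax[0],P[...,1]-ax[1])<.06)
K=P[k][:,:2]; r=cv2.minAreaRect(K.astype(np.float32)); print('knob',r,len(K))
# white on base
d=np.hypot(P[...,0]-ax[0],P[...,1]-ax[1])
w=(im.min(-1)>150)&(P[...,2]<.033)&(P[...,2]>.016)&(d<.11)&(d>.055)
n,lab,st,ce=cv2.connectedComponentsWithStats(w.astype(np.uint8))
for i in range(1,n):
    X=P[lab==i]; a=np.degrees(np.arctan2(X[:,1].mean()-ax[1],X[:,0].mean()-ax[0])); print(np.round(ce[i]),st[i,4],np.round(X.mean(0),3),'ang',round(a,1),'d',round(np.ptp(d[lab==i]),3))
t=(P[...,2]>.24)&(P[...,2]<.27)&(d>.06)&(d<.12); print('tab',np.median(P[t],0),t.sum())
# raised strip (pointer) heights near rim
z=(P[...,2]>.027)&(P[...,2]<.06)&(d>.05)&(d<.1); X=P[z]; print(len(X),np.round(X[:20],3))
```

```text
axis [ 0.53063141 -0.38614154] 0.001458566533976871 43
knob ((0.0, 0.0), (0.0, 0.0), 0.0) 0
[282. 171.] 35 [ 0.591 -0.457  0.025] ang -49.6 d 0.015
[271. 180.] 31 [ 0.607 -0.438  0.024] ang -34.5 d 0.013
[263. 191.] 32 [ 0.618 -0.418  0.025] ang -19.9 d 0.013
[258. 204.] 33 [ 0.623 -0.394  0.025] ang -4.8 d 0.014
[364. 203.] 14 [ 0.448 -0.426  0.025] ang -154.0 d 0.011
[368. 217.] 15 [ 0.437 -0.404  0.025] ang -168.9 d 0.007
[257. 218.] 32 [ 0.621 -0.37   0.025] ang 10.1 d 0.014
[272. 241.] 13 [ 0.59  -0.331  0.024] ang 43.0 d 0.004
[282. 258.] 27 [ 0.569 -0.303  0.024] ang 65.3 d 0.018
tab [ 0.48228772 -0.32686222  0.24863182] 180
80 [[ 0.586 -0.458  0.031]
 [ 0.585 -0.459  0.031]
 [ 0.583 -0.459  0.033]
 [ 0.547 -0.465  0.027]
 [ 0.589 -0.455  0.027]
 [ 0.586 -0.457  0.031]
 [ 0.584 -0.457  0.032]
 [ 0.583 -0.457  0.032]
 [ 0.501 -0.471  0.028]
 [ 0.586 -0.456  0.033]
 [ 0.584 -0.456  0.034]
 [ 0.582 -0.456  0.034]
 [ 0.581 -0.456  0.033]
 [ 0.585 -0.454  0.032]
 [ 0.584 -0.455  0.035]
 [ 0.582 -0.455  0.035]
 [ 0.58  -0.455  0.036]
 [ 0.583 -0.453  0.035]
 [ 0.582 -0.454  0.036]
 [ 0.58  -0.454  0.035]]
```

View pics/c8.png

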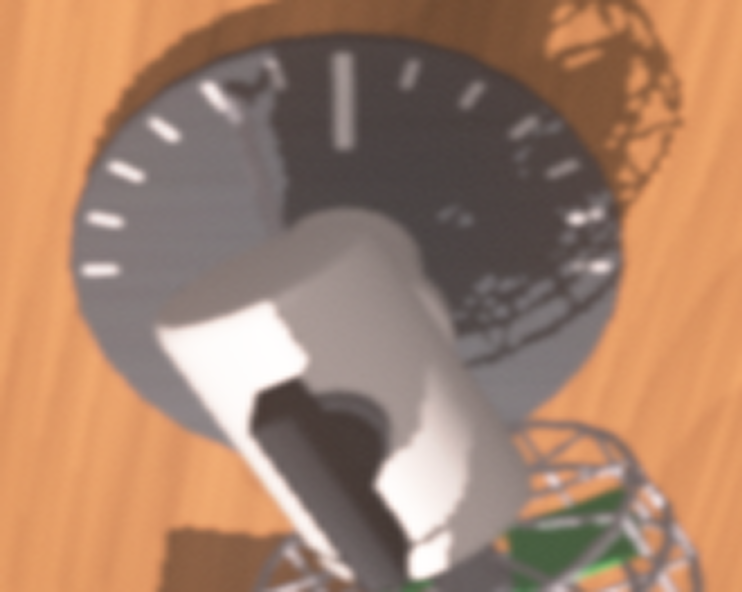

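The crop shows the long mark at crop (343,100), i.e. px (311,172), and the pointer as a grey strip ending near crop (250,88), between the -50° and -65° marks. The head must swing clockwise by roughly 28°. The knob bar runs nearly along the head.

```bash
cat >> h.py <<'E'
AX=np.array([.5306,-.3861])
def ang(X): return np.degrees(np.arctan2(X[...,1]-AX[1],X[...,0]-AX[0]))
E
python3 - <<'E'
from h import *
P=np.load('pics/w8.npy'); im=cv2.imread('pics/w8.png'); d=np.hypot(P[...,0]-AX[0],P[...,1]-AX[1])
for z0 in (.222,.228):
    k=(P[...,2]>z0)&(P[...,2]<.245)&(d<.05); K=P[k][:,:2]; print('knob',cv2.minAreaRect(K.astype(np.float32)),len(K),np.median(P[k],0))
# long mark: brightness above local on base in shadow
g=im.min(-1).astype(int); roi=np.zeros_like(g,bool); roi[153:187,304:319]=1
m=roi&(g>110)&(d<.11)&(P[...,2]<.033); X=P[m]; print('mark',m.sum(),X.mean(0),np.ptp(X[:,:2],axis=0),'ang',ang(X.mean(0)),'r',np.hypot(*(X.mean(0)[:2]-AX)))
vt=np.linalg.svd(X[:,:2]-X[:,:2].mean(0))[2] if len(X) else 0; print('dir',np.degrees(np.arctan2(vt[0,1],vt[0,0])))
t=(P[...,2]>.247)&(P[...,2]<.265)&(d>.06)&(d<.12); T=P[t]; print('tab',cv2.minAreaRect(T[:,:2].astype(np.float32)),ang(T.mean(0)))
z=(P[...,2]>.030)&(P[...,2]<.045)&(d>.06)&(d<.1); X=P[z]; print('ptr',len(X),ang(X.mean(0)),d[z].max(), ang(X[d[z]>.08].mean(0)))
# motor housing axis
h=(P[...,2]>.15)&(P[...,2]<.187)&(d<.075); print('hous', cv2.minAreaRect(P[h][:,:2].astype(np.float32)))
s=get_state(); p=[AX[0],AX[1],.35]
for y in np.radians([30,45,60,90,120,150,180,210,240,270,300,330]):
    j=ctrl.ik(p,q(y)); print(round(np.degrees(y)),None if j is None else np.round(j,2))
E
```

```text
knob ((0.530892014503479, -0.38732093572616577), (0.014442660845816135, 0.06356314569711685), 37.825645446777344) 805 [ 0.53159661 -0.39049576  0.23231564]
knob ((0.530820906162262, -0.38738787174224854), (0.014290834777057171, 0.06354453414678574), 38.2526741027832) 710 [ 0.53152384 -0.38942325  0.23248364]
mark 93 [ 0.54568574 -0.46351646  0.02521046] [0.01148313 0.03936206] ang -78.97325940068382 r 0.07887260520577256
dir 100.70811416779675
tab ((0.4806120991706848, -0.3261929452419281), (0.01710592582821846, 0.009118548594415188), 2.0371274948120117) 129.00204453941816
ptr 38 -53.06590587657125 0.09117767103194992 -52.94118693443873
hous ((0.5232457518577576, -0.3770427405834198), (0.07837343215942383, 0.12545739114284515), 37.50590133666992)
30 [ 1.14  0.7  -1.23  1.18  0.66  1.66  0.6 ]
45 [ 1.14  0.7  -1.23  1.18  0.66  1.66  0.86]
60 [ 1.14  0.7  -1.23  1.18  0.66  1.66  1.13]
90 [ 1.14  0.7  -1.23  1.18  0.66  1.66  1.65]
120 [ 1.14  0.7  -1.23  1.18  0.66  1.66  2.17]
150 [ 0.31  0.54  0.56  1.19 -0.28  1.48 -2.85]
180 [ 0.96  0.56 -0.72  1.18  0.36  1.52 -2.84]
210 [ 1.    0.58 -0.81  1.18  0.41  1.54 -2.35]
240 [ 1.03  0.6  -0.9   1.18  0.46  1.56 -1.87]
270 [ 1.08  0.63 -1.01  1.18  0.52  1.59 -1.39]
300 [ 1.11  0.67 -1.12  1.18  0.59  1.63 -0.92]
330 [ 1.14  0.71 -1.24  1.18  0.66  1.67 -0.45]
```

```bash
cat >> h.py <<'E'
def turn(total,step,lim=None):
    """turn j7 by total (rad, + = anticlockwise from above) in steps; stop if |moment z| exceeds lim"""
    j0=np.array(get_state()['qpos']); n=int(np.ceil(abs(total)/step)); out=[]
    for i in range(1,n+1):
        j=j0.copy(); j[6]+=total*i/n; ctrl.set_joints(j)
        s=get_state(); m=s['wrist_torque'][2]; out.append((round(j[6]-j0[6],2),round(float(m),2),round(float(s['tau'][6]),2)))
        if lim and abs(m)>lim: break
    print(out); return s
E
python3 - <<'E'
from h import *
k=np.array([.5308,-.3872,.220-PZ]); y=np.radians(38)
ctrl.movep(k+[0,0,.13],q(y)); S('above')
ctrl.movel(k+[0,0,.05],max_speed=.15)
ctrl.movel(k,max_speed=.08); s=S('at'); print(s['wrist_torque'])
ctrl.close_gripper(60); s=S('closed'); print(s['wrist_torque'],s['qpos'])
turn(1.2,.2); s=S('turned')
ctrl.ungrasp(); ctrl.movel(k+[0,0,.13],max_speed=.15); S('up')
E
```

```text
above t 70.7 tcp [ 0.5308 -0.3873  0.3313] w 0.0854 F [-0.5  0.4  0. ] g 0.0
at t 72.2 tcp [ 0.531  -0.3871  0.2015] w 0.0855 F [-0.9  0.2  0.5] g 0.0
[-0.03131523 -0.0067539   0.03829652]
closed t 72.8 tcp [ 0.5317 -0.3866  0.202 ] w 0.0223 F [2.1 1.5 3.4] g 58.7
[ 0.41322796 -0.50671289 -0.02373561] [ 1.17100516  0.8075084  -1.18523846  1.44505438  0.74885586  1.38492311
  0.62651201]
[(np.float64(0.2), 0.12, 0.57), (np.float64(0.4), 0.07, 0.55), (np.float64(0.6), 0.09, 0.39), (np.float64(0.8), 0.12, 0.34), (np.float64(1.0), 0.05, 0.34), (np.float64(1.2), 0.06, 0.34)]
turned t 74.7 tcp [ 0.5322 -0.3851  0.202 ] w 0.0221 F [3.3 5.6 0.8] g 58.9
up t 76.3 tcp [ 0.5305 -0.3873  0.3304] w 0.0854 F [-0.3  0.1 -0. ] g 0.0
```

Width 22 mm suggests the pads met a hub below the bar, so I check whether the knob really turned.

```bash
cat >> h.py <<'E'
def fan(P):
    d=np.hypot(P[...,0]-AX[0],P[...,1]-AX[1])
    k=(P[...,2]>.224)&(P[...,2]<.245)&(d<.05); r=comps(np.where(k[...,None],P,np.nan),(0,-1),(1,1),.2,.3,60)
    t=(P[...,2]>.244)&(P[...,2]<.265)&(d>.06)&(d<.12); T=P[t]
    if r: print('knob',[(np.round(c[0],4),round(np.degrees(c[1])%180,1),np.round(c[2:],3)) for c in r])
    if len(T): print('tab',cv2.minAreaRect(T[:,:2].astype(np.float32)),'ang',ang(T.mean(0)),len(T),T[:,2].max())
    z=(P[...,2]>.030)&(P[...,2]<.045)&(d>.06)&(d<.1)
    if z.sum()>5: print('ptr',z.sum(),ang(P[z].mean(0)))
    for zz in (.188,.195,.20,.205,.21,.215,.22):
        m=(np.abs(P[...,2]-zz)<.0025)&(d<.04)
        if m.sum()>8: print(zz,m.sum(),np.round(cv2.minAreaRect(P[m][:,:2].astype(np.float32))[1],3),end=' ')
    print()
E
python3 - <<'E'
from h import *
p=[.53,-.40,.42]; ctrl.movep(p,best(p,np.radians(100))); S('v'); im,P=shot('wrist','w9'); fan(P)
cv2.imwrite('pics/c9.png',cv2.resize(im[60:300,200:480],None,fx=2.4,fy=2.4))
E
```

```text
v t 76.8 tcp [ 0.5303 -0.3999  0.4201] w 0.0852 F [0.1 0.5 0.7] g 0.0
knob [(array([ 0.5311, -0.3868], dtype=float32), np.float32(16.2), array([0.064, 0.014], dtype=float32))]
tab ((0.4766335189342499, -0.3167084753513336), (0.013643739745020866, 0.028102783486247063), 38.05539321899414) ang 128.36621344974458 486 0.2560810840608765
ptr 26 -52.50594862998304
0.188 248 [0.024 0.079] 0.195 58 [0.019 0.03 ] 0.205 114 [0.02  0.026] 0.21 27 [0.04  0.022] 0.215 9 [0.001 0.013]
```

View pics/c9.png

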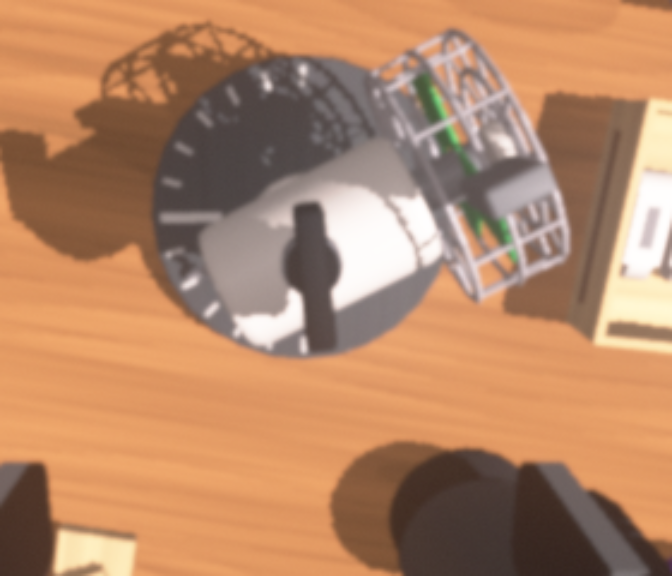

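Run:
```python
from h import *
import h
ax=np.array([.5309,-.3870])
# mark angle from w9: mark region, re-shoot (arm unmoved)
im,P=shot('wrist'); g=im.min(-1).astype(int); d=np.hypot(P[...,0]-ax[0],P[...,1]-ax[1])
roi=np.zeros_like(g,bool); roi[144:157,264:294]=1
m=roi&(g>115)&(d<.112)&(P[...,2]<.035); X=P[m][:,:2]
c=X.mean(0)-ax; vt=np.linalg.svd(X-X.mean(0))[2][0]
A=np.degrees(np.arctan2(c[1],c[0])); print('mark',m.sum(),X.mean(0),'ang',A,'r',np.hypot(*c),'dir',np.degrees(np.arctan2(vt[1],vt[0])),'len',np.ptp(X@vt))
a0=np.radians(127.8); a1=np.radians(A+180); r=.0888
def pos(a,z): return np.array([ax[0]+r*np.cos(a),ax[1]+r*np.sin(a),z])
z=.241-PZ
p=pos(a0,z+.08); Q=q(a0-np.pi/2); ctrl.movep(p,Q)
ctrl.movel(pos(a0,z),max_speed=.1); S('at tab'); ctrl.close_gripper(50); S('pinched')
n=int(np.ceil(abs(a1-a0)/np.radians(3))); print('swing',np.degrees(a1-a0),n)
for i in range(1,n+1):
    a=a0+(a1-a0)*i/n; ctrl.movel(pos(a,z),q(a-np.pi/2),max_speed=.04)
s=S('swung'); print(s['wrist_torque'])
ctrl.ungrasp(); ctrl.movel(pos(a1,z+.08),max_speed=.15); S('up')
p=[.53,-.40,.42]; ctrl.movep(p,best(p,np.radians(100))); im,P=shot('wrist','w10'); fan(P)
cv2.imwrite('pics/c10.png',cv2.resize(im[60:300,200:480],None,fx=2.4,fy=2.4))
```

```text
mark 80 [ 0.54493904 -0.46161836] ang -79.34467202692151 r 0.07592755988199765 dir 100.38158004230716 len 0.041035616938948305
at tab t 78.9 tcp [ 0.477  -0.3168  0.2229] w 0.0853 F [0.1 0.1 0.3] g 0.0
pinched t 79.5 tcp [ 0.4768 -0.3166  0.2226] w 0.0131 F [0.6 0.9 2.4] g 50.7
swing -27.144672026921505 10
swung t 82.1 tcp [ 0.5144 -0.2995  0.2226] w 0.0135 F [0.1 4.6 6.5] g 51.4
[ 0.84925396 -0.13976542 -0.17027627]
up t 83.5 tcp [ 0.5141 -0.2997  0.3016] w 0.0851 F [ 0.2 -0.1  0.2] g 0.0
knob [(array([ 0.5308, -0.3874], dtype=float32), np.float32(169.3), array([0.064, 0.014], dtype=float32))]
tab ((0.5146187543869019, -0.3000314235687256), (0.013280052691698074, 0.028481412678956985), 9.638915061950684) ang 100.12173903432132 440 0.25560222119042947
ptr 26 -79.04768289011906
0.188 280 [0.026 0.079] 0.195 66 [0.03  0.023] 0.205 103 [0.025 0.02 ] 0.21 34 [0.059 0.024] 0.215 12 [0.011 0.051]
```

View pics/c10.png

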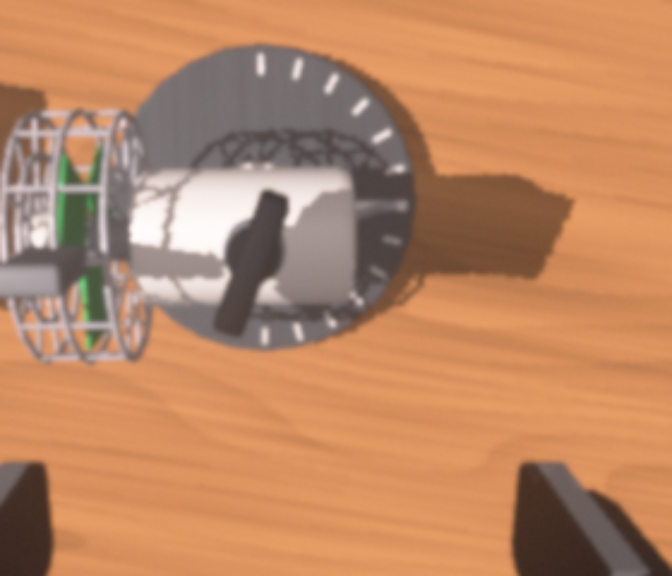

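The pointer now looks to be on the long mark, at crop (385,207). I verify from close behind the fan.

Run:
```python
from h import *
p=[.55,-.57,.35]; y=np.radians(-170)
print(ctrl.ik([.55,-.57,.2],q(y)) is not None)
ctrl.movel([.53,-.45,.42],max_speed=.25); ctrl.movep(p,q(y)); ctrl.movel([.55,-.57,.2],max_speed=.2); S('v')
im,P=shot('wrist','w11'); s=get_state(); np.save('pics/w11.npy',P)
u,v=proj('wrist',[.5459,-.4708,.026],s); print(u,v); fan(P)
u,v=int(u),int(v); cv2.imwrite('pics/c11.png',cv2.resize(im[max(v-50,0):v+50,u-60:u+60],None,fx=6,fy=6,interpolation=cv2.INTER_CUBIC))
```

```text
True
v t 87.1 tcp [ 0.5506 -0.5704  0.2019] w 0.0852 F [-0.9  0.4  0.9] g 0.0
305.872710697275 268.45683035522615
ptr 115 -79.11124868744929
```

View pics/c11.png

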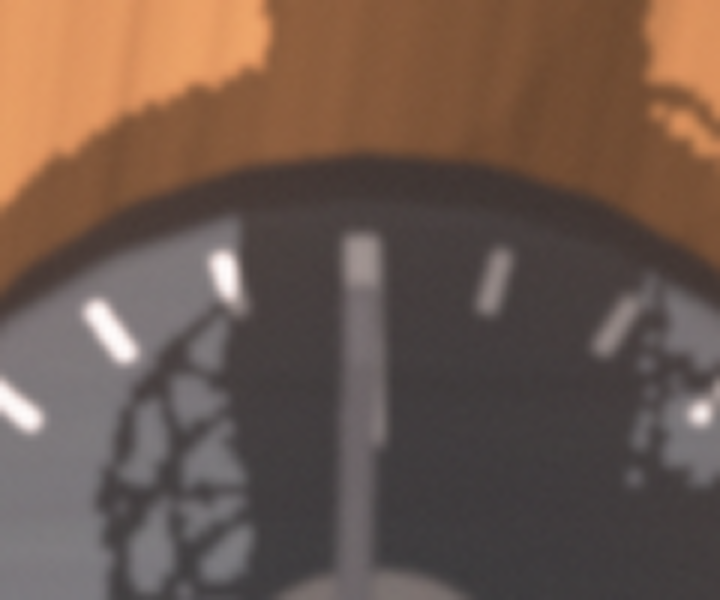

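The pointer tip at crop (362,290) lies on the long mark, centre about (362,260). With parallax counted, that is within about 0.5°. Now I tighten, gripping higher on the bar.

Run:
```python
from h import *
k=np.array([.5309,-.3871,.228-PZ]); y=np.radians(79.3)
ctrl.movel([.55,-.57,.40],max_speed=.25); ctrl.movep(k+[0,0,.13],q(y)); S('above')
ctrl.movel(k+[0,0,.04],max_speed=.15); ctrl.movel(k,max_speed=.06); S('at')
ctrl.close_gripper(60); s=S('closed'); print(s['wrist_torque'])
turn(-1.08,.18,.6); turn(-.30,.03,.4); s=S('tight'); print(s['wrist_torque'])
ctrl.pause(.3); ctrl.ungrasp(); ctrl.movel(k+[0,0,.13],max_speed=.15); S('up')
p=[.53,-.40,.42]; ctrl.movep(p,best(p,np.radians(100))); im,P=shot('wrist','w12'); fan(P)
```

```text
above t 91.3 tcp [ 0.5309 -0.3873  0.3392] w 0.0857 F [ 0.5 -0.7  0.3] g 0.0
at t 92.9 tcp [ 0.5311 -0.3871  0.2095] w 0.0852 F [ 0.7  0.3 -0.1] g 0.0
closed t 93.5 tcp [ 0.5312 -0.3856  0.2097] w 0.0129 F [-0.2  5.7  3.7] g 59.8
[0.98630633 0.16646562 0.02836799]
[(np.float64(-0.15), -0.09, -0.63), (np.float64(-0.31), -0.1, -0.59), (np.float64(-0.46), -0.13, -0.57), (np.float64(-0.62), -0.08, -0.57), (np.float64(-0.77), -0.07, -0.58), (np.float64(-0.93), -0.03, -0.6), (np.float64(-1.08), -0.07, -0.61)]
[(np.float64(-0.03), 0.12, -0.14), (np.float64(-0.06), -0.05, -0.11), (np.float64(-0.09), -0.01, -0.13), (np.float64(-0.12), -0.05, -0.13), (np.float64(-0.15), 0.58, -0.78)]
tight t 96.7 tcp [ 0.5309 -0.3858  0.2097] w 0.0129 F [-3.1  0.1  4.3] g 60.4
[-0.06866338  0.98075557  0.58179386]
up t 98.7 tcp [ 0.5306 -0.3872  0.3384] w 0.0854 F [ 0.6  0.  -0.3] g 0.0
knob [(array([ 0.5306, -0.387 ], dtype=float32), np.float32(100.8), array([0.063, 0.014], dtype=float32))]
tab ((0.5146865248680115, -0.3002009689807892), (0.013238168321549892, 0.028120731934905052), 10.279765129089355) ang 100.17508337472104 441 0.255376325795841
ptr 29 -79.20884629275619
0.188 124 [0.022 0.079] 0.195 69 [0.01  0.027] 0.2 9 [0.006 0.022] 0.205 81 [0.019 0.026] 0.21 50 [0.005 0.06 ] 0.215 56 [0.003 0.062] 0.22 52 [0.001 0.061]
```

The knob met its stop: moment jumped to 0.58 N m, and the bar at 100.8° is in line with the head at about 100.4°, as at the start. One last check from behind and above before handing in.

Run:
```python
from h import *
ctrl.movel([.53,-.45,.42],max_speed=.25); ctrl.movep([.55,-.57,.35],q(np.radians(-170))); ctrl.movel([.565,-.57,.2],max_speed=.2)
s=get_state(); im,P=shot('wrist'); u,v=map(int,proj('wrist',[.5459,-.4708,.026],s)); a=cv2.resize(im[v-50:v+50,u-50:u+50],(400,400),interpolation=cv2.INTER_CUBIC)
ctrl.movel([.55,-.57,.35],max_speed=.25); S('end')
im,P=shot('top'); b=cv2.resize(im[150:310,60:480][:, :400],(800,320))[:, :800]
b=cv2.resize(im[130:330,40:440],(400,200)); cv2.imwrite('pics/f.png',np.hstack([a,cv2.copyMakeBorder(b,100,100,0,0,cv2.BORDER_CONSTANT)]))
th=np.radians(3.9); C=np.array([.4912,-.0895]); R2=np.array([[np.cos(th),-np.sin(th)],[np.sin(th),np.cos(th)]])
print([(np.round((c[0]-C)@R2,3).tolist(),np.round(c[2:],3)) for c in comps(P,(.40,-.18),(.58,0.0),.02,.04,40)], len(links(P)))
```

```text
end t 103.2 tcp [ 0.5501 -0.5698  0.3494] w 0.0857 F [ 0.1 -0.1 -1.7] g 0.0
[([0.076, -0.002], array([0.173, 0.014], dtype=float32)), ([0.025, 0.062], array([0.074, 0.026], dtype=float32)), ([0.003, 0.014], array([0.076, 0.055], dtype=float32)), ([0.002, -0.029], array([0.074, 0.026], dtype=float32)), ([0.003, -0.062], array([0.074, 0.026], dtype=float32))] 0
```

View pics/f.png

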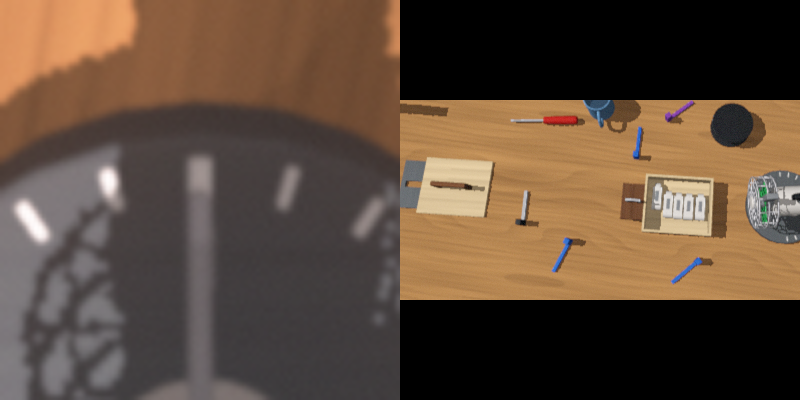

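The pointer, at (200,200), is centred on the long mark. Five links are in the crate at (655–700,205), the lid (455,187) and pin (523,207) lie on the bench, and the bystanders are untouched.

```bash
python3 -c "
from h import *
print(ticket.close_job())"
```

```text
the job is handed in; nothing more can be done
None
```

The job is handed in: pin and lid are on the bench, all five links are in the crate, and the fan pointer is on the long mark with the knob tightened to its stop. The spool, mug and screwdriver were not touched, and the run took about 103 s.

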